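# Fit up a tube against the fence and the clamped tube

### The job

Fit up the frame corner for tack welding: push the loose bright steel tube along the bench until its long side lies flush against the blue fence bar and its end butts against the side of the dark clamped tube, and leave it lying there. Push it only with the fingertips or the outside of the fingers: do not straddle, pinch or lift it. Leave the other loose things on the bench where they are.

Things in the scene. Friction and masses are not known exactly. Their poses are not given: they have to be found in the camera images.
- tube: the loose work piece: a straight bright steel box-section tube lying on the bench, 50 mm wide (its x), 180 mm long (its y), 30 mm high (z), 0.3 to 0.6 kg; 1 to 3 N slide it. Its ends can be pushed on. Origin: centre of its underside. Either end or side may face the fixture. It starts on the corner's open side, within 20 degrees of parallel to the fence.
- jig: fixture, immovable. Origin: on the bench, in the inside corner of fence and clamped tube. Fence: blue bar 20 mm high, 25 thick; its working face is the plane x = 0, y = -270 to +60 mm. Clamped tube: dark steel, 30 mm high; its working side is the plane y = 0, x = -200 to 0 (it fills y = 0 to 50). The loose tube belongs at x < 0, y < 0.
- home (a point): point of the fixture, on the bench: where the loose tube's origin is when fully home, 25 mm from the fence face and 90 mm from the clamped tube's side. Axes as jig; the tube's length then lies along y.
- clamp (a point): point of the fixture at the middle of the clamp's pad, 30 mm up on top of the clamped tube. The yellow toggle clamp with red handle stands on the side away from the loose tube, up to 85 mm high, 50 mm wide along x, reaching 145 mm along the fixture's +y from here.
- stub: bystander: copper-coloured piece of pipe standing upright, 42 mm diameter, 60 mm high, 90 g. Origin: centre of its underside. It stands 410 to 490 mm from the corner along the fixture's -y.
- canister: bystander: bright metal can standing upright, 66 mm diameter, 160 mm high, beyond the clamp. Origin: centre of its underside.
- disc: bystander: black grinding disc lying flat behind the fence, 100 mm diameter, 14 mm thick. Origin: centre of its underside.
- wrench: bystander: steel wrench, 170 mm long, lying on the far side of the clamped tube. Origin: underside, about the middle; its length lies along x.
Things that resemble listed ones, but are neither listed nor needed, are in the scene too. What is shaped like the tube but brown or yellow is not meant.

How it is judged:
By the outcome, as a careful person would: the job done as asked, in the order asked, and still so for the second after the job is handed in, with the robot touching nothing.
It also fails if it takes over 50 s, if anything falls off the work surface, if the arm or the gripper's body presses on something with over 40 N, if the wrist force passes 120 N, or if a joint passes its speed limit or range.

### The arm

A 7-joint arm with a two-finger parallel gripper is mounted at the origin on the work surface. World frame = base frame: x ahead of the robot, y to its left, z up, the work surface at z = 0. Lengths are in m, angles in rad, forces in N, time in s.
With the tool pointing down it reaches from about 0.4 to 0.875 m from the base axis. Payload 6.5 kg.
Tool frame: the origin (TCP) lies on the centre line of the jaws, within the pads' length; the fingertips stand 8 mm ahead of it and the grasp point (between the pads) lies 11 mm behind it; z points along the fingers, y is the line along which they close (so a half turn about z gives the same grasp; the last joint's range is limited). The gripper opens to 88 mm and grips with 3 to 60 N. Pads are 18 mm wide; open, the fingers measure 123 mm over their backs; the gripper's body (75 mm by 187 mm) begins 45 mm behind the grasp point.
Start: joints at [-1.28, 0.536, -0.004, 1.538, 0.003, 1.067, -0.071], TCP at [0.227, 0.609, 0.247] pointing down, gripper open.
Joint ranges: [-2.7, 2.7], [-0.37, 2.16], [-1.27, 1.26], [0.24, 2.4], [-1.31, 4.45], [0.19, 1.91], [-2.76, 2.76]. Speed limits (rad/s): [2.39, 2.39, 3.14, 3.14, 3.14, 3.14, 3.14].

### API

Orientations are given as [roll, pitch, yaw] about the fixed x, y, z axes, in that order (R = Rz(yaw) Ry(pitch) Rx(roll)).
In Python, from bench import * gives the robot as it stands.
- The arm moves only by the tool carry_out, never from a script. Its argument "deltas" is a list of rows, each an object with "dr": the turn, a rotation vector about the tool's x, y, z in degrees, a list of three; "slide": the shift along the tool's x, y, z in cm, a list of three; "claw": the finger opening in cm, from 0 to 8.81. In form: [{"dr": [rx, ry, rz], "slide": [x, y, z], "claw": claw}, ...]. A call has 1 to 20 rows; each row is the pose to reach, as a shift and turn from the pose commanded when the call began, along the tool's axes at that moment; what a row does not reach only later rows make up. A row lasts 1/12 s, in which the tool goes at most 41.7 mm and 7.16 degrees, less where a joint would pass 70% of its speed; a pose out of reach is approached as far as the arm can. A call with a gripper value outside its range is refused whole. The fingers move at their own pace and stop on an object; the grip force is fixed at half the most. Time passes only in rows, so rows that repeat a pose let the fingers close. It gives the time, the measured TCP pose, the force, the opening and the grip force at its end, in the units of the state.
- get_obs(): the state, without advancing time (a new reading comes with each control period).
- snapshot(name): name is "scene" or "top" or "wrist"; returns the picture (420x560x3 uint8, red, green, blue); there is no depth.
- camera_params(name): a dict with "K" (3x3 intrinsics, pixels), "k1" (the pictures are not rectified: a ray, as slopes to the right and down, at radius r is drawn at 1 + k1 r^2 times it, then the intrinsics apply), "cam_to_world" (4x4, takes a point from camera to world coordinates). Camera axes: x right, y down, z forward; pixel columns grow to the right and rows downward; lengths in m; the calibration is good to about 2 mm. A picture is of the moment at which its call begins: read the wrist's pose just before it. camera_params takes no time and is no camera call; for the wrist camera it gives the pose at the moment of the call.
- sign_off(): hands the job in; it is judged then, once.
Trained networks look in the newest picture that a camera, given by its name, has taken for a name from the list of things; names that differ only in an ending like _2 or _b are one class to them, and where a whole thing is asked for, a point or a joint stands for the part that bears it (a point fixed in the world has none). Each returns a list of dicts, best first, with "p" (0 to 1); they miss things now and then, are a little off and sometimes report something else, mostly with a low value. They report only what shows in the picture. A call takes as long as a camera call. They do not tell look-alikes from the thing itself.
- outline_of(camera, query): "mask" (420x560 bool, what is visible of it) and "extent" ([left, top, right, bottom] as shares, 0 to 1, of the picture: columns of its width, rows of its height, round what is visible of it).
- place_of(camera, query): "point" ([column, row] as shares, 0 to 1, of the picture: columns of its width, rows of its height: a listed point, or the origin of a listed thing).
The state is a dict: "time": time; "joint_positions": joint angles; "dq": joint speeds; "effort": joint torques, N m; "ee_pos": TCP position; "tcp_rot": TCP orientation; "contact_force": force on the tool from outside, world axes, zero at the start; "wrist_torque": the same for the moment, N m; "gripper_width": finger opening in m; "grip_force": force on a finger pad.
Only numpy, scipy, OpenCV 4.12 (cv2) and the standard library are available. Lean on these libraries where they do the work, as an engineer would, in place of code of your own. Each camera call takes 0.05 s, during which the arm holds its last target. There are 200 camera calls.

## Working session

There is one attempt and no reset: what is moved stays moved. The work goes in short steps, Python scripts to look and compute and a tool call to move; the robot and the scene stay as the last step left them, time stands still between calls to the robot, and variables do not carry over. Pictures are saved under pics/ and viewed, at most 10 in all, crops included, and the job is handed in when it is done.

Besides the shell and the picture viewer there is one more tool, called after "Emit:" in YAML: its name, and indented under it one key for each argument. carry_out: Moves the arm, as the interface text tells. Its arguments: {"type":"object","properties":{"deltas":{"type":"array"}},"required":["deltas"]}

```bash
mkdir -p pics
cat > h.py <<'E'
import numpy as np,cv2
from bench import *
from scipy.spatial.transform import Rotation as Rn
def ray(cam,uv):
    c=camera_params(cam);K=np.array(c["K"]);T=np.array(c["cam_to_world"])
    uv=np.atleast_2d(np.asarray(uv,float))
    p=cv2.undistortPoints(uv[:,None],K,np.array([c["k1"],0,0,0.]))[:,0]
    return T[:3,3],np.c_[p,np.ones(len(p))]@T[:3,:3].T
def px2w(cam,uv,z=0.):
    o,d=ray(cam,uv);return o+d*((z-o[2])/d[:,2])[:,None]
def w2px(cam,P):
    c=camera_params(cam);K=np.array(c["K"]);T=np.linalg.inv(np.array(c["cam_to_world"]))
    return cv2.projectPoints(np.atleast_2d(np.asarray(P,float)),cv2.Rodrigues(T[:3,:3])[0],T[:3,3],K,np.array([c["k1"],0,0,0.]))[0][:,0]
S=np.array([560,420])
E
python3 - <<'E'
from h import *
ims=[]
for n in("scene","top"):
    im=snapshot(n);cv2.imwrite(f"pics/{n}0.png",im[:,:,::-1])
    print(n,np.round(camera_params(n)["cam_to_world"],3).tolist())
    for q,z in (("tube",0),("jig",0),("home",0),("clamp",.03),("stub",0),("canister",0),("disc",0),("wrench",0)):
        for r in place_of(n,q)[:3]:
            uv=np.array(r["point"])*S;print(q,round(r["p"],2),uv.round(),px2w(n,uv,z).round(3))
print(get_obs())
E
```

```text
scene [[-0.877, 0.292, -0.38, 1.09], [0.48, 0.553, -0.682, 0.907], [0.011, -0.78, -0.625, 0.842], [0.0, 0.0, 0.0, 1.0]]
tube 0.96 [271. 160.] [[ 0.482 -0.247  0.   ]]
tube 0.83 [278. 211.] [[ 0.575 -0.031  0.   ]]
tube 0.64 [318. 243.] [[0.55  0.118 0.   ]]
jig 0.89 [289. 259.] [[0.637 0.134 0.   ]]
home 0.98 [274. 234.] [[0.626 0.041 0.   ]]
clamp 0.66 [315. 245.] [[0.579 0.148 0.03 ]]
stub 0.77 [203. 170.] [[ 0.671 -0.291  0.   ]]
canister 0.8 [306. 327.] [[ 0.702  0.318 -0.   ]]
disc 0.76 [207. 231.] [[ 0.762 -0.045  0.   ]]
wrench 0.78 [403. 264.] [[0.419 0.266 0.   ]]
top [[-0.025, -0.982, 0.188, 0.354], [-1.0, 0.026, -0.001, 0.036], [-0.004, -0.188, -0.982, 1.293], [0.0, 0.0, 0.0, 1.0]]
tube 0.86 [304. 215.] [[ 0.583 -0.023  0.   ]]
tube 0.75 [315. 293.] [[ 0.395 -0.043  0.   ]]
tube 0.73 [395. 249.] [[ 0.495 -0.236  0.   ]]
jig 0.72 [239. 192.] [[0.642 0.131 0.   ]]
home 0.67 [278. 202.] [[0.616 0.038 0.   ]]
clamp 0.6 [235. 218.] [[0.574 0.14  0.03 ]]
stub 0.78 [415. 179.] [[ 0.665 -0.298  0.   ]]
canister 0.95 [164. 169.] [[0.706 0.315 0.   ]]
disc 0.9 [309. 140.] [[ 0.769 -0.043  0.   ]]
{'time': 0.9, 'joint_positions': array([-1.28022001,  0.53638086, -0.00438534,  1.53792818,  0.0026317 ,
        1.06732711, -0.07120975]), 'dq': array([-0.00080691, -0.00046453,  0.00220909,  0.00085381, -0.0015319 ,
        0.0013882 ,  0.00035022]), 'effort': array([-1.11765596e-03, -5.70889699e+01,  9.90211666e-01, -2.51922852e+01,
       -5.61574136e-02,  1.07705823e-02,  2.64177783e-05]), 'ee_pos': array([0.22702356, 0.60903485, 0.24671744]), 'tcp_rot': array([-3.14155941e+00,  6.66045615e-05,  2.78484587e+00]), 'contact_force': array([-0.81520368,  0.55943232,  0.31231437]), 'wrist_torque': array([-0.02888689,  0.02218696, -0.02552628]), 'grip_force': 0.0, 'gripper_width': 0.08806668504836505}
```

View pics/top0.png

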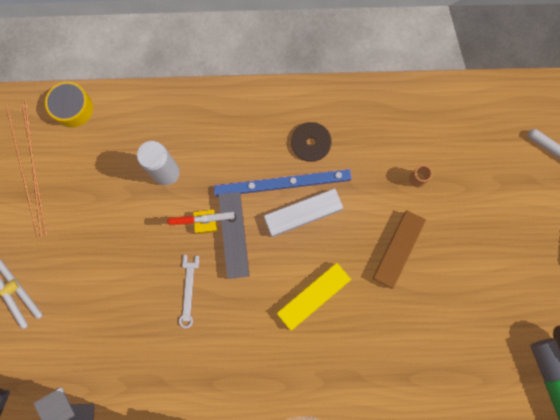

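View pics/scene0.png

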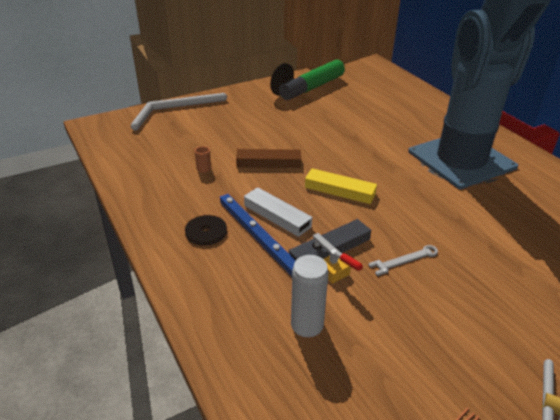

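Top view: the bright tube is at (304,213), the yellow look-alike at (315,296) and the brown one at (400,250). Only (304,213) is bright steel on the open side of the corner, so it is the one meant. I'll fit the poses from silhouettes and confirm them in an enlarged crop.

```bash
cat >> h.py <<'E'
from scipy.optimize import minimize
def box(p,b):  # p=x,y,yaw  b=(x0,x1,y0,y1,h) local
    c,s=np.cos(p[2]),np.sin(p[2])
    return np.array([[p[0]+c*x-s*y,p[1]+s*x+c*y,z] for x in b[:2] for y in b[2:4] for z in (0,b[4])])
def hullmask(cam,p,b,k=4):
    uv=w2px(cam,box(p,b)); h=cv2.convexHull(uv.astype(np.float32))[:,0]
    m=np.zeros((420*k,560*k),np.uint8)
    cv2.fillPoly(m,[np.round(((h+.5)*k-.5)*16).astype(np.int32)],1,shift=4);
    return cv2.resize(m.astype(np.float32),(560,420),interpolation=cv2.INTER_AREA)
def fit(masks,b,p0):
    def f(q):
        p=np.array(p0)+np.array(q)*[.01,.01,.05];e=0
        for cam,m in masks.items():
            h=hullmask(cam,p,b);e+=np.abs(h-m).sum()/m.sum()
        return e
    r=minimize(f,[0,0,0],method="Nelder-Mead",options=dict(initial_simplex=[[0,0,0],[1,0,0],[0,1,0],[0,0,1]],xatol=.005,fatol=1e-5,maxiter=250))
    return np.array(p0)+r.x*[.01,.01,.05],r.fun
FENCE=(0,.025,-.27,.06,.02); TUBE=(-.025,.025,-.09,.09,.03)
def tubemask(cam,near):
    best=None
    for r in outline_of(cam,"tube"):
        m=np.asarray(r["mask"]);c=np.argwhere(m).mean(0)[::-1]
        d=np.linalg.norm(c-w2px(cam,[*near,.015])[0])
        if best is None or d<best[0]: best=(d,m)
    return best[1].astype(np.float32)
def fencemask(im):
    hsv=cv2.cvtColor(im,cv2.COLOR_RGB2HSV)
    m=cv2.inRange(hsv,(105,120,60),(130,255,255))
    n,l,s,_=cv2.connectedComponentsWithStats(cv2.morphologyEx(m,cv2.MORPH_CLOSE,np.ones((7,7))))
    return l,s
def local(p,j):
    c,s=np.cos(j[2]),np.sin(j[2]);d=np.array(p[:2])-j[:2]
    return np.array([c*d[0]+s*d[1],-s*d[0]+c*d[1]])
E
python3 - <<'E'
from h import *
fm={};tm={};ims={}
for n in("scene","top"):
    im=snapshot(n);ims[n]=im
    l,s=fencemask(im)
    i=l[tuple(w2px(n,[.655,.0,.02])[0].round().astype(int)[::-1])]
    c=[k for k in range(1,len(s)) if s[k,4]>300];print(n,i,[s[k].tolist() for k in c])
    uv=w2px(n,[.655,.0,.02])[0]
    ks=min(c,key=lambda k:np.abs(np.argwhere(l==k)[:,::-1]-uv).sum(1).min())
    fm[n]=(l==ks).astype(np.float32); tm[n]=tubemask(n,(.583,-.025))
np.savez("m.npz",ft=fm["top"],fs=fm["scene"])
for d in ({"top":0},{"scene":0},{"top":0,"scene":0}):
    j,e=fit({k:fm[k] for k in d},FENCE,[.64,.13,.08]);t,e2=fit({k:tm[k] for k in d},TUBE,[.583,-.025,.2])
    print(list(d),"jig",j.round(4),round(e,3),"tube",t.round(4),round(e2,3),"loc",local(t,j).round(4),np.degrees(t[2]-j[2]))
big=cv2.resize(ims["top"],None,fx=4,fy=4,interpolation=cv2.INTER_CUBIC)
for p,b,col in((j,FENCE,(255,0,0)),(t,TUBE,(0,255,0)),(j,(-.2,0,0,.05,.03),(255,0,255))):
    P=w2px("top",box(p,b)); 
    cv2.polylines(big,[np.int32((P[[1,3,7,5]]+.5)*4)],True,col,1)
cv2.imwrite("pics/fit.png",big[600:1200,740:1540,::-1])
E
```

```text
scene 0 [[393, 0, 60, 94, 2882], [506, 55, 54, 76, 1983], [221, 195, 74, 78, 944]]
top 1 [[216, 171, 134, 23, 986]]
['top'] jig [0.6388 0.1313 0.104 ] 0.682 tube [ 0.5854 -0.0221  0.3448] 0.036 loc [-0.069 -0.147] 13.796701217733537
['scene'] jig [0.6403 0.1001 0.0754] 0.543 tube [ 0.5858 -0.0189  0.338 ] 0.031 loc [-0.0633 -0.1146] 15.042953294835987
['top', 'scene'] jig [0.6392 0.1254 0.091 ] 1.302 tube [ 0.5854 -0.0207  0.3456] 0.086 loc [-0.0669 -0.1406] 14.587154269379631
```

View pics/fit.png

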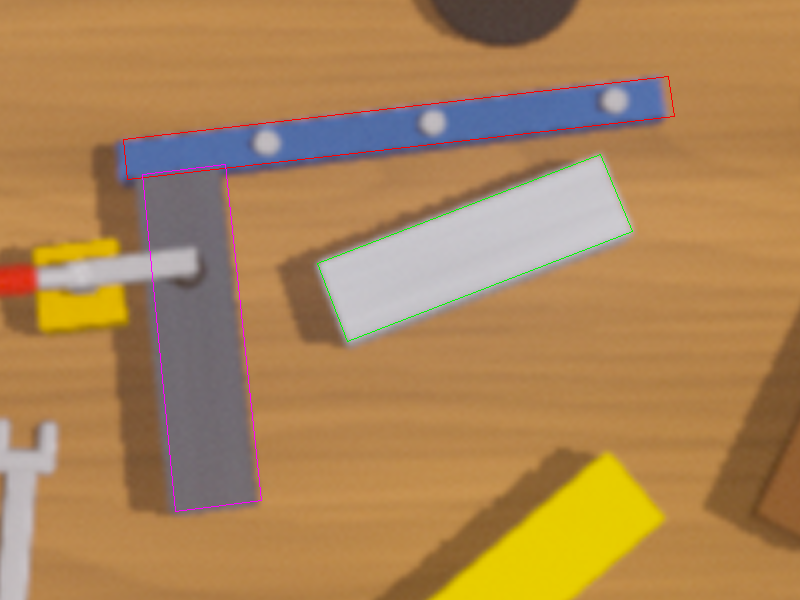

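The crop confirms the bright tube. My fence mask was too tight (its fit error was 0.68), so I'll refit the fence with a looser one.

```bash
cat >> h.py <<'E'
def fence2(im,cam):
    a=im.astype(int);m=((a[...,2]-a[...,0])>5).astype(np.uint8)
    roi=cv2.dilate((hullmask(cam,[.639,.128,.09],FENCE)>0).astype(np.uint8),np.ones((9,9)))
    m=cv2.morphologyEx(m*roi,cv2.MORPH_CLOSE,np.ones((9,9)))
    n,l,s,_=cv2.connectedComponentsWithStats(m)
    return (l==1+np.argmax(s[1:,4])).astype(np.float32)
E
python3 - <<'E'
from h import *
ims={n:snapshot(n) for n in("top","scene")}
fm={n:fence2(ims[n],n) for n in ims}
for n in fm: print(n,fm[n].sum(),hullmask(n,[.639,.128,.09],FENCE).sum())
for d in (["top"],["scene"],["top","scene"]):
    j,e=fit({k:fm[k] for k in d},FENCE,[.64,.13,.09]);print(d,j.round(4),round(e,3))
j,e=fit({"top":fm["top"]},FENCE,[.64,.13,.09])
big=np.vstack([cv2.resize(np.hstack([ims["top"][150:290,200:360],(fm["top"][150:290,200:360,None]*[0,0,255]+.4*ims["top"][150:290,200:360]).clip(0,255).astype(np.uint8)]),None,fx=2.5,fy=2.5,interpolation=cv2.INTER_CUBIC)])
for p,b,col in((j,FENCE,(255,0,0)),(j,(-.2,0,0,.05,.03),(255,0,255))):
    cv2.polylines(big,[np.int32((w2px("top",box(p,b))[[1,3,7,5]]+.5-[200,150])*2.5)],True,col,1)
cv2.imwrite("pics/fit2.png",big[:,:,::-1])
E
```

```text
top 1484.0 1675.5
scene 1381.0 1511.4375
['top'] [0.6385 0.1315 0.0956] 0.119
['scene'] [0.64 0.13 0.09] 0.212
['top', 'scene'] [0.6399 0.13   0.0903] 0.337
```

View pics/fit2.png

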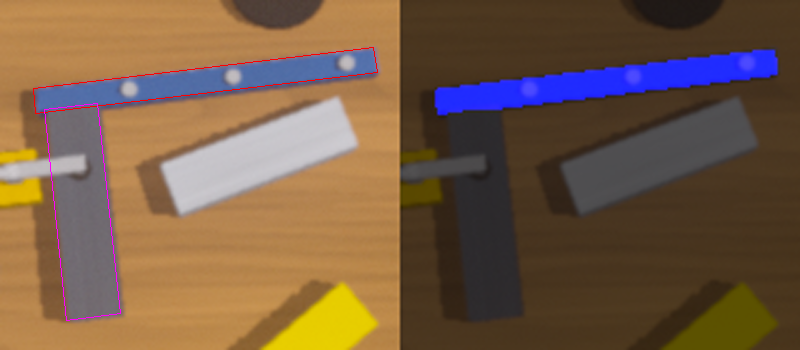

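The fence fit is good in the top view: jig at about (0.6395, 0.131), yaw 0.092. Next I'll plan the first move, a side push with both open fingertips on the same long side, and check clearance to the yellow bar.

```bash
cat >> h.py <<'E'
J=np.array([.6395,.131,.092])
def jw(x,y,j=J):
    c,s=np.cos(j[2]),np.sin(j[2]);return np.array([j[0]+c*x-s*y,j[1]+s*x+c*y])
def delta(xyz,yaw,cmd_p=None):
    o=get_obs();R=Rn.from_euler("xyz",o["tcp_rot"]);T=Rn.from_euler("xyz",[np.pi,0,yaw])
    p=o["ee_pos"] if cmd_p is None else cmd_p
    print("slide cm",(R.inv().apply(np.array(xyz)-p)*100).round(2),"dr deg",np.degrees((R.inv()*T).as_rotvec()).round(2))
E
python3 - <<'E'
from h import *
for uv in ((337,263),(350,277),(278,313),(291,328)): 
    w=px2w("top",uv,.03)[0];print("yellow",local(w,J).round(3))
yaw=J[2]+np.pi
for z in(.25,.12,.018): 
    delta([*jw(-.14,-.15),z],yaw)
E
```

```text
yellow [-0.198 -0.208]
yellow [-0.233 -0.234]
yellow [-0.294 -0.06 ]
yellow [-0.331 -0.085]
slide cm [-49.24 -49.98  -0.33] dr deg [ -0.     0.   -25.71]
slide cm [-49.24 -49.98  12.67] dr deg [ -0.     0.   -25.71]
slide cm [-49.24 -49.98  22.87] dr deg [ -0.     0.   -25.71]
```

Emit:
carry_out:
  deltas:
    - {"dr": [0,0,-6],"slide": [-4,-4,0],"claw": 8.8}
    - {"dr": [0,0,-12],"slide": [-8,-8,0],"claw": 8.8}
    - {"dr": [0,0,-18],"slide": [-11,-11,0],"claw": 8.8}
    - {"dr": [0,0,-24],"slide": [-14,-14,0],"claw": 8.8}
    - {"dr": [0,0,-25.7],"slide": [-17,-17,0],"claw": 8.8}
    - {"dr": [0,0,-25.7],"slide": [-20,-20,0],"claw": 8.8}
    - {"dr": [0,0,-25.7],"slide": [-23,-23,0],"claw": 8.8}
    - {"dr": [0,0,-25.7],"slide": [-26,-26,0],"claw": 8.8}
    - {"dr": [0,0,-25.7],"slide": [-29,-29,0],"claw": 8.8}
    - {"dr": [0,0,-25.7],"slide": [-32,-32,0],"claw": 8.8}
    - {"dr": [0,0,-25.7],"slide": [-35,-35,0],"claw": 8.8}
    - {"dr": [0,0,-25.7],"slide": [-38,-38,0],"claw": 8.8}
    - {"dr": [0,0,-25.7],"slide": [-41,-41,0],"claw": 8.8}
    - {"dr": [0,0,-25.7],"slide": [-44,-44,0],"claw": 8.8}
    - {"dr": [0,0,-25.7],"slide": [-47,-47,0],"claw": 8.8}
    - {"dr": [0,0,-25.7],"slide": [-49.2,-50,0],"claw": 8.8}
    - {"dr": [0,0,-25.7],"slide": [-49.2,-50,0],"claw": 8.8}
    - {"dr": [0,0,-25.7],"slide": [-49.2,-50,0],"claw": 8.8}

```text
time: 2.7
ee_pos: [0.5151, -0.0394, 0.2473]
tcp_rot: [-3.137, 0.002, -3.06]
contact_force: [-0.7, -0.3, -0.5]
gripper_width: 0.0884
grip_force: 0.0
```

Run:
```python
from h import *
o=get_obs();print(o["time"],o["ee_pos"].round(4),o["tcp_rot"].round(4),o["joint_positions"].round(2),local(o["ee_pos"],J).round(4))
delta([*jw(-.14,-.15),.018],J[2]+np.pi)
```

```text
2.7 [ 0.5151 -0.0394  0.2473] [-3.1375e+00  2.0000e-03 -3.0597e+00] [-0.19  0.31  0.22  1.9  -0.08  0.94  1.71] [-0.1395 -0.1583]
slide cm [ 0.1   0.92 22.92] dr deg [-0.24  0.12 -0.58]
```

Emit:
carry_out:
  deltas:
    - {"dr": [0,0,0],"slide": [0,0,4],"claw": 8.8}
    - {"dr": [0,0,0],"slide": [0,0,8],"claw": 8.8}
    - {"dr": [0,0,0],"slide": [0,0,12],"claw": 8.8}
    - {"dr": [0,0,0],"slide": [0,0,16],"claw": 8.8}
    - {"dr": [0,0,0],"slide": [0,0,19],"claw": 8.8}
    - {"dr": [0,0,0],"slide": [0,0,21.5],"claw": 8.8}
    - {"dr": [0,0,0],"slide": [0,0,22.9],"claw": 8.8}
    - {"dr": [0,0,0],"slide": [0,0,22.9],"claw": 8.8}
    - {"dr": [0,0,0],"slide": [0,0,22.9],"claw": 8.8}
    - {"dr": [0,0,0],"slide": [0,0,22.9],"claw": 8.8}

```text
time: 3.53
ee_pos: [0.5143, -0.0312, 0.0188]
tcp_rot: [-3.141, 0.002, -3.05]
contact_force: [0.3, -0.2, 0.3]
gripper_width: 0.088
grip_force: 0.0
```

Run:
```python
from h import *
o=get_obs();print(o["ee_pos"].round(4),o["tcp_rot"].round(4),local(o["ee_pos"],J).round(4),(o["tcp_rot"][2]-J[2])%np.pi)
im=snapshot("wrist");cv2.imwrite("pics/w1.png",im[:,:,::-1])
```

```text
[ 0.5143 -0.0312  0.0188] [-3.1415e+00  1.7000e-03 -3.0498e+00] [-0.1396 -0.15  ] 3.141391166736522
```

View pics/w1.png

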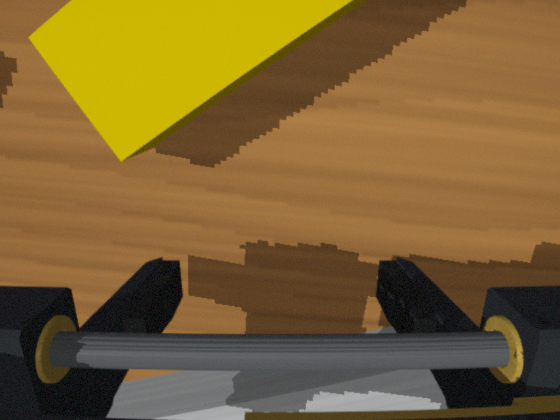

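The wrist view shows both fingers in the gap, with the yellow corner at (120,160) well clear and the tube beyond at the bottom (350,380). Next, a slow push toward the fence.

Emit:
carry_out:
  deltas:
    - {"dr": [0,0,0],"slide": [-0.5,0,0],"claw": 8.8}
    - {"dr": [0,0,0],"slide": [-1,0,0],"claw": 8.8}
    - {"dr": [0,0,0],"slide": [-1.5,0,0],"claw": 8.8}
    - {"dr": [0,0,0],"slide": [-2,0,0],"claw": 8.8}
    - {"dr": [0,0,0],"slide": [-2.5,0,0],"claw": 8.8}
    - {"dr": [0,0,0],"slide": [-3,0,0],"claw": 8.8}
    - {"dr": [0,0,0],"slide": [-3.5,0,0],"claw": 8.8}
    - {"dr": [0,0,0],"slide": [-4,0,0],"claw": 8.8}
    - {"dr": [0,0,0],"slide": [-4.5,0,0],"claw": 8.8}
    - {"dr": [0,0,0],"slide": [-5,0,0],"claw": 8.8}
    - {"dr": [0,0,0],"slide": [-5.4,0,0],"claw": 8.8}
    - {"dr": [0,0,0],"slide": [-5.8,0,0],"claw": 8.8}
    - {"dr": [0,0,0],"slide": [-6.2,0,0],"claw": 8.8}
    - {"dr": [0,0,0],"slide": [-6.5,0,0],"claw": 8.8}
    - {"dr": [0,0,0],"slide": [-6.8,0,0],"claw": 8.8}
    - {"dr": [0,0,0],"slide": [-7,0,0],"claw": 8.8}
    - {"dr": [0,0,0],"slide": [-7.2,0,0],"claw": 8.8}
    - {"dr": [0,0,0],"slide": [-7.2,0,0],"claw": 8.8}

```text
time: 5.08
ee_pos: [0.5857, -0.0247, 0.0178]
tcp_rot: [-3.141, 0.001, -3.05]
contact_force: [-0.5, -0.2, -1.4]
gripper_width: 0.0878
grip_force: 0.3
```

Run:
```python
from h import *
o=get_obs();print(o["ee_pos"].round(4),local(o["ee_pos"],J).round(4),o["contact_force"].round(1))
ims=[]
for n in("scene","top"):
    im=snapshot(n);uv=w2px(n,[*jw(-.03,-.13),.0])[0].astype(int)
    ims.append(cv2.resize(im[uv[1]-60:uv[1]+60,uv[0]-80:uv[0]+80],None,fx=2.5,fy=2.5,interpolation=cv2.INTER_CUBIC))
cv2.imwrite("pics/p1.png",np.hstack(ims)[:,:,::-1])
```

```text
[ 0.5857 -0.0247  0.0178] [-0.0679 -0.1501] [-0.5 -0.2 -1.4]
```

View pics/p1.png

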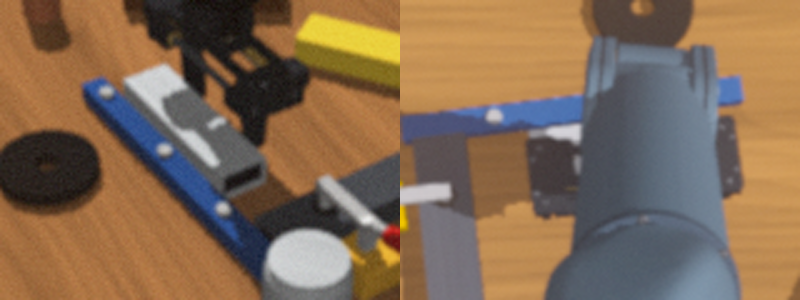

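The tube is now parallel to the fence with a gap of a few mm. I'll keep going slowly and watch the force.

Emit:
carry_out:
  deltas:
    - {"dr": [0,0,0],"slide": [-0.2,0,0],"claw": 8.8}
    - {"dr": [0,0,0],"slide": [-0.4,0,0],"claw": 8.8}
    - {"dr": [0,0,0],"slide": [-0.6,0,0],"claw": 8.8}
    - {"dr": [0,0,0],"slide": [-0.7,0,0],"claw": 8.8}
    - {"dr": [0,0,0],"slide": [-0.7,0,0],"claw": 8.8}

```text
time: 5.6
ee_pos: [0.5922, -0.024, 0.0177]
tcp_rot: [-3.142, 0.0, -3.049]
contact_force: [-1.4, -0.4, 0.8]
gripper_width: 0.088
grip_force: 1.0
```

Emit:
carry_out:
  deltas:
    - {"dr": [0,0,0],"slide": [-0.1,0,0],"claw": 8.8}
    - {"dr": [0,0,0],"slide": [-0.2,0,0],"claw": 8.8}
    - {"dr": [0,0,0],"slide": [-0.2,0,0],"claw": 8.8}

```text
time: 5.85
ee_pos: [0.5924, -0.0241, 0.0174]
tcp_rot: [3.141, -0.004, -3.049]
contact_force: [-6.9, -0.1, 3.6]
gripper_width: 0.0877
grip_force: 3.3
```

Contact with the fence (7 N, motion stopped). Now I'll retreat, lift, close the fingers and go to the free end.

Emit:
carry_out:
  deltas:
    - {"dr": [0,0,0],"slide": [1,0,0],"claw": 8.8}
    - {"dr": [0,0,0],"slide": [3,0,0],"claw": 8.8}
    - {"dr": [0,0,0],"slide": [3,0,-4],"claw": 8.8}
    - {"dr": [0,0,0],"slide": [3,0,-8],"claw": 4}
    - {"dr": [0,0,0],"slide": [2,-4,-8],"claw": 0}
    - {"dr": [0,0,0],"slide": [0,-7,-8],"claw": 0}
    - {"dr": [0,0,0],"slide": [-2,-10,-8],"claw": 0}
    - {"dr": [0,0,0],"slide": [-3.2,-13.5,-8],"claw": 0}
    - {"dr": [0,0,0],"slide": [-3.2,-13.5,-8],"claw": 0}
    - {"dr": [0,0,0],"slide": [-3.2,-13.5,-8],"claw": 0}

```text
time: 6.68
ee_pos: [0.6393, -0.1586, 0.098]
tcp_rot: [-3.139, 0.002, -3.054]
contact_force: [-1.1, 0.1, -0.4]
gripper_width: 0.0432
grip_force: 0.0
```

Run:
```python
from h import *
o=get_obs();print(o["ee_pos"].round(4),local(o["ee_pos"],J).round(4),o["tcp_rot"].round(3),o["gripper_width"],o["contact_force"].round(1))
ims=[];tm={}
c=jw(-.027,-.146)
for n in("scene","top"):
    im=snapshot(n);uv=w2px(n,[*jw(-.03,-.15),.0])[0].astype(int)
    ims.append(cv2.resize(im[uv[1]-60:uv[1]+60,uv[0]-80:uv[0]+80],None,fx=2.5,fy=2.5,interpolation=cv2.INTER_CUBIC))
    tm[n]=tubemask(n,c)
cv2.imwrite("pics/p2.png",np.hstack(ims)[:,:,::-1])
for n in tm:
    t,e=fit({n:tm[n]},TUBE,[*c,.092]);print(n,e,local(t,J).round(4),np.degrees(t[2]-J[2]))
```

```text
[ 0.6393 -0.1586  0.098 ] [-0.0268 -0.2884] [-3.139e+00  2.000e-03 -3.054e+00] 0.04319024382803529 [-1.1  0.1 -0.4]
scene 0.22693634033203125 [-0.0284 -0.1494] -1.919203090101099
top 0.13813091814517975 [-0.0262 -0.152 ] 0.09530714269810653
```

View pics/p2.png

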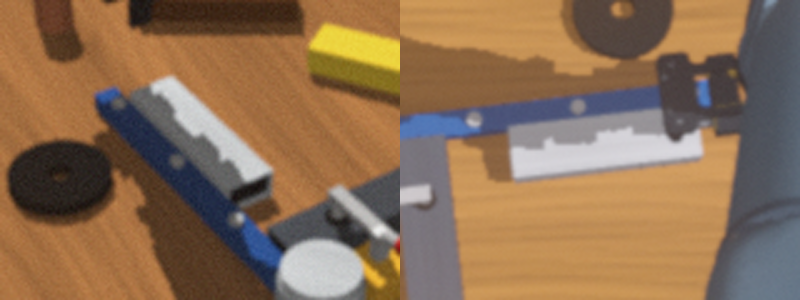

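The tube lies against the fence, with about 60 mm still to go to the dark clamped tube. I'll finish closing, descend, and then push on the end with the outside of the finger.

Emit:
carry_out:
  deltas:
    - {"dr": [0,0,0],"slide": [0,0,0],"claw": 0}
    - {"dr": [0,0,0],"slide": [0,0,0],"claw": 0}
    - {"dr": [0,0,0],"slide": [0,0,0],"claw": 0}
    - {"dr": [0,0,0],"slide": [0,0,0],"claw": 0}
    - {"dr": [0,0,0],"slide": [0,0,0],"claw": 0}
    - {"dr": [0,0,0],"slide": [0,0,0],"claw": 0}
    - {"dr": [0,0,0],"slide": [0,0,3],"claw": 0}
    - {"dr": [0,0,0],"slide": [0,0,6],"claw": 0}
    - {"dr": [0,0,0],"slide": [0,0,8],"claw": 0}
    - {"dr": [0,0,0],"slide": [0,0,8],"claw": 0}
    - {"dr": [0,0,0],"slide": [0,0,8],"claw": 0}

```text
time: 7.8
ee_pos: [0.6376, -0.1553, 0.0171]
tcp_rot: [3.141, -0.002, -3.05]
contact_force: [0.9, -0.5, 0.0]
gripper_width: 0.0005
grip_force: 0.0
```

Emit:
carry_out:
  deltas:
    - {"dr": [0,0,0],"slide": [0,0.5,0],"claw": 0}
    - {"dr": [0,0,0],"slide": [0,1,0],"claw": 0}
    - {"dr": [0,0,0],"slide": [0,1.5,0],"claw": 0}
    - {"dr": [0,0,0],"slide": [0,2,0],"claw": 0}
    - {"dr": [0,0,0],"slide": [0,2.5,0],"claw": 0}
    - {"dr": [0,0,0],"slide": [0,3,0],"claw": 0}
    - {"dr": [0,0,0],"slide": [0,3.5,0],"claw": 0}
    - {"dr": [0,0,0],"slide": [0,4,0],"claw": 0}
    - {"dr": [0,0,0],"slide": [0,4.5,0],"claw": 0}
    - {"dr": [0,0,0],"slide": [0,5,0],"claw": 0}
    - {"dr": [0,0,0],"slide": [0,5.5,0],"claw": 0}
    - {"dr": [0,0,0],"slide": [0,6,0],"claw": 0}
    - {"dr": [0,0,0],"slide": [0,6.5,0],"claw": 0}
    - {"dr": [0,0,0],"slide": [0,7,0],"claw": 0}
    - {"dr": [0,0,0],"slide": [0,7.5,0],"claw": 0}
    - {"dr": [0,0,0],"slide": [0,7.7,0],"claw": 0}
    - {"dr": [0,0,0],"slide": [0,7.8,0],"claw": 0}
    - {"dr": [0,0,0],"slide": [0,7.8,0],"claw": 0}

```text
time: 9.3
ee_pos: [0.631, -0.0769, 0.0175]
tcp_rot: [3.141, -0.0, -3.049]
contact_force: [1.0, -1.4, 0.9]
gripper_width: 0.0002
grip_force: 0.5
```

Run:
```python
from h import *
o=get_obs();print(o["ee_pos"].round(4),local(o["ee_pos"],J).round(4),o["contact_force"].round(1),o["gripper_width"])
ims=[]
for n in("scene","top"):
    im=snapshot(n);uv=w2px(n,[*jw(-.03,-.1),.0])[0].astype(int)
    ims.append(cv2.resize(im[uv[1]-60:uv[1]+60,uv[0]-80:uv[0]+80],None,fx=2.5,fy=2.5,interpolation=cv2.INTER_CUBIC))
cv2.imwrite("pics/p3.png",np.hstack(ims)[:,:,::-1])
```

```text
[ 0.631  -0.0769  0.0175] [-0.0276 -0.2063] [ 1.  -1.4  0.9] 0.0002054847840908724
```

View pics/p3.png

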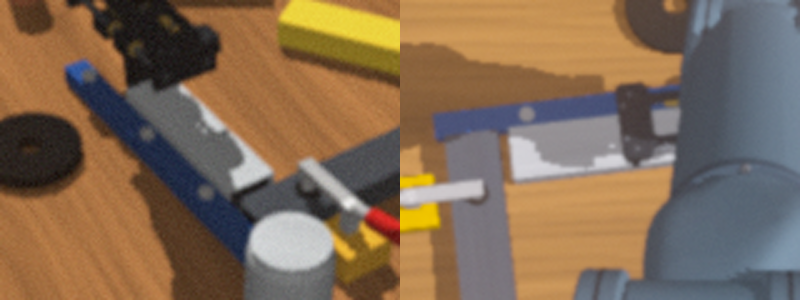

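The tube is being pushed along the fence, with under 10 mm to go. Small steps now.

Emit:
carry_out:
  deltas:
    - {"dr": [0,0,0],"slide": [0,0.2,0],"claw": 0}
    - {"dr": [0,0,0],"slide": [0,0.4,0],"claw": 0}
    - {"dr": [0,0,0],"slide": [0,0.6,0],"claw": 0}
    - {"dr": [0,0,0],"slide": [0,0.6,0],"claw": 0}

```text
time: 9.73
ee_pos: [0.6303, -0.0709, 0.0175]
tcp_rot: [3.141, -0.001, -3.049]
contact_force: [0.3, -0.5, -0.5]
gripper_width: 0.0002
grip_force: 0.4
```

Emit:
carry_out:
  deltas:
    - {"dr": [0,0,0],"slide": [0,0.1,0],"claw": 0}
    - {"dr": [0,0,0],"slide": [0,0.2,0],"claw": 0}
    - {"dr": [0,0,0],"slide": [0,0.2,0],"claw": 0}

```text
time: 9.98
ee_pos: [0.6303, -0.0694, 0.0176]
tcp_rot: [3.141, -0.0, -3.05]
contact_force: [0.4, -1.2, -1.1]
gripper_width: 0.0003
grip_force: 0.4
```

Emit:
carry_out:
  deltas:
    - {"dr": [0,0,0],"slide": [0,0.1,0],"claw": 0}
    - {"dr": [0,0,0],"slide": [0,0.2,0],"claw": 0}
    - {"dr": [0,0,0],"slide": [0,0.2,0],"claw": 0}

```text
time: 10.23
ee_pos: [0.6302, -0.0675, 0.0177]
tcp_rot: [3.141, 0.0, -3.05]
contact_force: [-0.2, -0.9, -1.0]
gripper_width: 0.0003
grip_force: 0.6
```

Emit:
carry_out:
  deltas:
    - {"dr": [0,0,0],"slide": [0,0.1,0],"claw": 0}
    - {"dr": [0,0,0],"slide": [0,0.2,0],"claw": 0}
    - {"dr": [0,0,0],"slide": [0,0.2,0],"claw": 0}

```text
time: 10.48
ee_pos: [0.6301, -0.0657, 0.0178]
tcp_rot: [-3.141, 0.0, -3.05]
contact_force: [0.6, -2.4, -0.8]
gripper_width: 0.0005
grip_force: 0.7
```

Emit:
carry_out:
  deltas:
    - {"dr": [0,0,0],"slide": [0,0.1,0],"claw": 0}
    - {"dr": [0,0,0],"slide": [0,0.2,0],"claw": 0}
    - {"dr": [0,0,0],"slide": [0,0.2,0],"claw": 0}

```text
time: 10.73
ee_pos: [0.6302, -0.0656, 0.0179]
tcp_rot: [-3.139, 0.001, -3.051]
contact_force: [1.6, -5.8, -0.9]
gripper_width: 0.0005
grip_force: 2.8
```

Emit:
carry_out:
  deltas:
    - {"dr": [0,0,0],"slide": [0,0.1,0],"claw": 0}
    - {"dr": [0,0,0],"slide": [0,0.1,0],"claw": 0}

```text
time: 10.9
ee_pos: [0.6302, -0.0655, 0.018]
tcp_rot: [-3.138, 0.001, -3.051]
contact_force: [1.0, -6.1, -1.9]
gripper_width: 0.0004
grip_force: 3.6
```

The tube is butted: force rose to 6 N and motion stopped. I'll retreat, lift and look.

Emit:
carry_out:
  deltas:
    - {"dr": [0,0,0],"slide": [0,-1,0],"claw": 0}
    - {"dr": [0,0,0],"slide": [0,-4,0],"claw": 0}
    - {"dr": [0,0,0],"slide": [0,-6,-4],"claw": 0}
    - {"dr": [0,0,0],"slide": [0,-8,-8],"claw": 0}
    - {"dr": [0,0,0],"slide": [0,-11,-10],"claw": 0}
    - {"dr": [0,0,0],"slide": [3,-14,-10],"claw": 0}
    - {"dr": [0,0,0],"slide": [6,-16,-10],"claw": 0}
    - {"dr": [0,0,0],"slide": [9,-16,-10],"claw": 0}
    - {"dr": [0,0,0],"slide": [11.2,-16,-10],"claw": 0}
    - {"dr": [0,0,0],"slide": [11.2,-16,-10],"claw": 0}
    - {"dr": [0,0,0],"slide": [11.2,-16,-10],"claw": 0}

```text
time: 11.82
ee_pos: [0.5324, -0.2322, 0.118]
tcp_rot: [3.141, 0.0, -3.051]
contact_force: [0.9, -0.2, 0.8]
gripper_width: 0.0
grip_force: 0.0
```

```bash
cat > chk.py <<'E'
from h import *
import sys
o=get_obs();print(o["time"],o["ee_pos"].round(4),local(o["ee_pos"],J).round(4),o["tcp_rot"].round(3),o["contact_force"].round(1))
ims=[];tm={};fm={}
c=jw(-.025,-.09)
for n in("scene","top"):
    im=snapshot(n);uv=w2px(n,[*c,.0])[0].astype(int)
    ims.append(cv2.resize(im[uv[1]-50:uv[1]+50,uv[0]-50:uv[0]+50],None,fx=4,fy=4,interpolation=cv2.INTER_CUBIC))
    tm[n]=tubemask(n,c)
cv2.imwrite(sys.argv[1],np.hstack(ims)[:,:,::-1])
for n in tm:
    t,e=fit({n:tm[n]},TUBE,[*c,.092]);print(n,round(e,3),local(t,J).round(4),np.degrees(t[2]-J[2]))
E
python3 chk.py pics/p4.png
```

```text
11.8167 [ 0.5324 -0.2322  0.118 ] [-0.14   -0.3519] [ 3.141  0.    -3.051] [ 0.9 -0.2  0.8]
scene 0.318 [-0.0288 -0.1014] -1.1471047217497494
top 0.062 [-0.0262 -0.0926] 0.29023988157820857
```

View pics/p4.png

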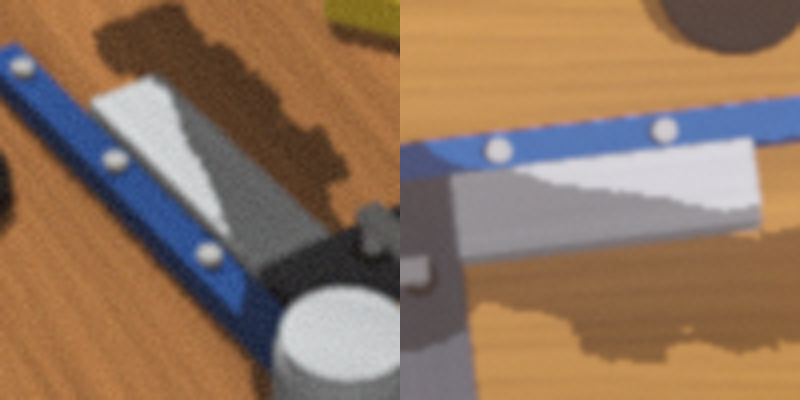

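In both views the tube is flush with the fence and butted against the dark tube. I'll finish with a light two-finger seating push on the long side, since the end push may have opened a slight gap.

Emit:
carry_out:
  deltas:
    - {"dr": [0,0,0],"slide": [0,4,0],"claw": 8.8}
    - {"dr": [0,0,0],"slide": [0,8,0],"claw": 8.8}
    - {"dr": [0,0,0],"slide": [0,12,0],"claw": 8.8}
    - {"dr": [0,0,0],"slide": [0,16,0],"claw": 8.8}
    - {"dr": [0,0,0],"slide": [0,20,0],"claw": 8.8}
    - {"dr": [0,0,0],"slide": [0,23.7,0],"claw": 8.8}
    - {"dr": [0,0,0],"slide": [0,23.7,0],"claw": 8.8}
    - {"dr": [0,0,0],"slide": [0,23.7,0],"claw": 8.8}
    - {"dr": [0,0,0],"slide": [0,23.7,0],"claw": 8.8}
    - {"dr": [0,0,0],"slide": [0,23.7,0],"claw": 8.8}
    - {"dr": [0,0,0],"slide": [0,23.7,0],"claw": 8.8}
    - {"dr": [0,0,0],"slide": [0,23.7,0],"claw": 8.8}
    - {"dr": [0,0,0],"slide": [0,23.7,3],"claw": 8.8}
    - {"dr": [0,0,0],"slide": [0,23.7,6],"claw": 8.8}
    - {"dr": [0,0,0],"slide": [0,23.7,8.5],"claw": 8.8}
    - {"dr": [0,0,0],"slide": [0,23.7,10],"claw": 8.8}
    - {"dr": [0,0,0],"slide": [0,23.7,10],"claw": 8.8}
    - {"dr": [0,0,0],"slide": [0,23.7,10],"claw": 8.8}

```text
time: 13.52
ee_pos: [0.5108, 0.0029, 0.0174]
tcp_rot: [-3.141, -0.001, -3.051]
contact_force: [1.0, -0.2, 0.2]
gripper_width: 0.0881
grip_force: 0.0
```

Emit:
carry_out:
  deltas:
    - {"dr": [0,0,0],"slide": [-1.5,0,0],"claw": 8.8}
    - {"dr": [0,0,0],"slide": [-3,0,0],"claw": 8.8}
    - {"dr": [0,0,0],"slide": [-4.5,0,0],"claw": 8.8}
    - {"dr": [0,0,0],"slide": [-5.5,0,0],"claw": 8.8}
    - {"dr": [0,0,0],"slide": [-6.3,0,0],"claw": 8.8}
    - {"dr": [0,0,0],"slide": [-6.9,0,0],"claw": 8.8}
    - {"dr": [0,0,0],"slide": [-7.3,0,0],"claw": 8.8}
    - {"dr": [0,0,0],"slide": [-7.5,0,0],"claw": 8.8}
    - {"dr": [0,0,0],"slide": [-7.6,0,0],"claw": 8.8}
    - {"dr": [0,0,0],"slide": [-7.7,0,0],"claw": 8.8}
    - {"dr": [0,0,0],"slide": [-7.7,0,0],"claw": 8.8}

```text
time: 14.43
ee_pos: [0.5876, 0.0107, 0.0177]
tcp_rot: [3.142, -0.0, -3.05]
contact_force: [-0.5, -0.4, -0.4]
gripper_width: 0.0879
grip_force: 0.0
```

Emit:
carry_out:
  deltas:
    - {"dr": [0,0,0],"slide": [-0.1,0,0],"claw": 8.8}
    - {"dr": [0,0,0],"slide": [-0.2,0,0],"claw": 8.8}
    - {"dr": [0,0,0],"slide": [-0.3,0,0],"claw": 8.8}
    - {"dr": [0,0,0],"slide": [-0.3,0,0],"claw": 8.8}

```text
time: 14.77
ee_pos: [0.589, 0.0108, 0.0173]
tcp_rot: [3.142, -0.004, -3.049]
contact_force: [-5.1, -0.3, 4.0]
gripper_width: 0.088
grip_force: 2.5
```

It stopped at the same stand-off from the fence as in the first seating push (−61 mm), so the tube is seated. Retreat.

Emit:
carry_out:
  deltas:
    - {"dr": [0,0,0],"slide": [1,0,0],"claw": 8.8}
    - {"dr": [0,0,0],"slide": [4,0,0],"claw": 8.8}
    - {"dr": [0,0,0],"slide": [7,0,-3],"claw": 8.8}
    - {"dr": [0,0,0],"slide": [8,-2,-7],"claw": 8.8}
    - {"dr": [0,0,0],"slide": [8,-6,-9],"claw": 8.8}
    - {"dr": [0,0,0],"slide": [8,-10,-10],"claw": 8.8}
    - {"dr": [0,0,0],"slide": [8,-14,-10],"claw": 8.8}
    - {"dr": [0,0,0],"slide": [8,-18,-10],"claw": 8.8}
    - {"dr": [0,0,0],"slide": [8,-22,-10],"claw": 8.8}
    - {"dr": [0,0,0],"slide": [8,-22,-10],"claw": 8.8}
    - {"dr": [0,0,0],"slide": [8,-22,-10],"claw": 8.8}

```text
time: 15.68
ee_pos: [0.5311, -0.2191, 0.1179]
tcp_rot: [-3.14, 0.001, -3.056]
contact_force: [0.0, 1.1, 0.3]
gripper_width: 0.0879
grip_force: 0.0
```

```bash
python3 chk.py pics/p5.png
```

```text
15.6833 [ 0.5311 -0.2191  0.1179] [-0.1401 -0.3386] [-3.140e+00  1.000e-03 -3.056e+00] [0.  1.1 0.3]
scene 0.33 [-0.0334 -0.1073] -3.156329042883334
top 0.038 [-0.0261 -0.0907] -0.40522409475366195
```

View pics/p5.png

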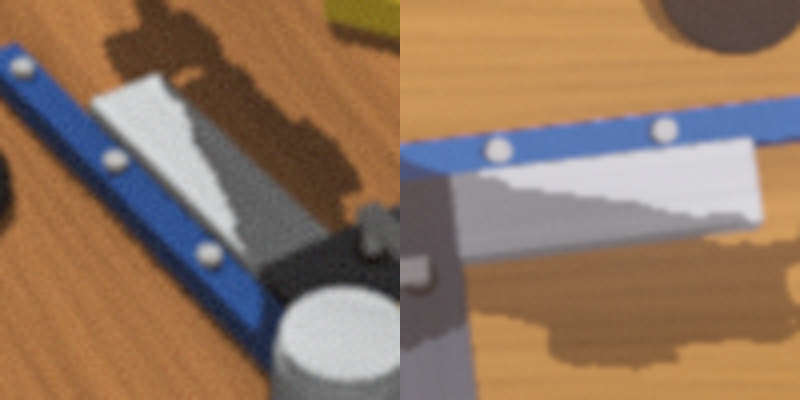

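The tube is flush and butted, the robot is clear, and nothing else has moved.

```bash
python3 -c "
from bench import *
print(sign_off())"
```

```text
the job is handed in; nothing more can be done
None
```

The bright tube lies flush against the blue fence and butts against the dark clamped tube, within about 1 mm of home in the top view; the arm is clear and the job is handed in at about 16 s (no verdict was returned).

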